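# Clear the doorway, shut the wall cabinet and cam-lock its door tight

### The arm

A 6-joint arm with a two-finger parallel gripper is mounted at the origin on the work surface. World frame = base frame: x ahead of the robot, y to its left, z up, the work surface at z = 0. Lengths are in mm, angles in rad, forces in N, time in s.
With the tool pointing down it reaches from about 350 to 775 mm from the base axis. Payload 7.3 kg.
Tool frame: the origin (TCP) lies midway between the tips of the shut fingers; the grasp point (between the pads) lies 19 mm behind it (bot.tcp_to_grasp is the distance from the TCP to the grasp point, in mm); z points along the fingers, y is the line along which they close (so a half turn about z gives the same grasp; the last joint's range is limited). The gripper opens to 92 mm and grips with 3 to 60 N. Pads are 19 mm wide; open, the fingers measure 130 mm over their backs; the gripper's body (75 mm by 190 mm) begins 47 mm behind the grasp point.
Start: joints at [1.187, 0.342, 1.524, -0, 1.275, -0.146], TCP at [123.655, 510.249, 226.741] pointing down, gripper open.
Joint ranges: [-2.53, 2.53], [-0.77, 2.02], [0.04, 2.7], [-1, 4.14], [0.28, 2.66], [-3.11, 3.11]. Speed limits (rad/s): [2.57, 2.57, 3.14, 3.14, 3.14, 3.14].

### API

Orientations are given as [roll, pitch, yaw] about the fixed x, y, z axes, in that order (R = Rz(yaw) Ry(pitch) Rx(roll)).
In Python, from plant import bot, viewer gives the robot as it stands. The module is installed in compiled form; this text tells all that it offers.
- The arm moves only by the shell command python3 -m handwheel 'ROWS'. ROWS is text: rows parted by semicolons, each of 7 numbers parted by spaces: the shift along the tool's x, y, z scaled (see below), then the turn, a rotation vector about the tool's x, y, z scaled (see below), then the opening, from -1 (shut) to 1 (fully open), so that 0 is half open. In form: tx ty tz rx ry rz gripper; .... A call has 1 to 8 rows; each row is the pose to reach, as a shift and turn from the pose commanded when the call began, along the tool's axes at that moment, turning the shorter way round; what a row does not reach only later rows make up. The controller multiplies each number of a shift by 10 cm and each number of a turn by pi rad. A row lasts 1/12 s, in which the tool goes at most 41.7 mm and 7.16 degrees, less where a joint would pass 70% of its speed; a pose out of reach is approached as far as the arm can. A call with a number of a shift or a turn outside -1 to 1 is refused whole. A call with a gripper value outside its range is refused whole. The fingers move at their own pace and stop on an object; the grip force is fixed at half the most. Time passes only in rows, so rows that repeat a pose let the fingers close. It gives the time, the measured TCP pose, the force, the opening and the grip force at its end, in the units of the state.
- bot.get_obs(): the state, without advancing time (a new reading comes with each control period).
- viewer.capture(name): name is "scene" or "top" or "wrist"; returns a dict with "frame" (420x560x3 uint8, red, green, blue), "fov_y" (degrees; the focal length in pixels is half the picture's height over the tangent of half this angle, whatever the lens; pixels are square), "cx", "cy" (the principal point, pixels), "T" (4x4, takes a point from camera to world coordinates). Camera axes: x right, y down, z forward; pixel columns grow to the right and rows downward; lengths in mm; the calibration is good to about 2 mm. A picture is of the moment at which its call begins. There is no depth.
- bot.close_job(): hands the job in; it is judged then, once.
Trained networks look in a picture, given as the dict that the camera call returned (one of the last four; its "shot" number tells which), for a name from the list of things; names that differ only in an ending like _2 or _b are one class to them, and where a whole thing is asked for, a point or a joint stands for the part that bears it (a point fixed in the world has none). Each returns a list of dicts, best first, with "score" (0 to 1); they miss things now and then, are a little off and sometimes report something else, mostly with a low value. They report only what shows in the picture. A call takes as long as a camera call. They do not tell look-alikes from the thing itself.
- viewer.recognise(target, picture): "centre" ([column, row] in pixels, amid what is visible of it).
- viewer.cut_out(target, picture): "pixels" (420x560 bool, what is visible of it) and "centre" ([column, row] in pixels, amid what is visible of it).
The state is a dict: "time": time; "joint_positions": joint angles; "dq": joint speeds; "tau": joint torques, N m; "tool_pos": TCP position; "tcp_rot": TCP orientation; "contact_force": force on the tool from outside, world axes, zero at the start; "moment": the same for the moment, N m; "grip_width": finger opening in mm; "finger_force": force on a finger pad.
Only numpy, scipy, OpenCV 4.12 (cv2) and the standard library are available. Lean on these libraries where they do the work, as an engineer would, in place of code of your own. Each camera call takes 0.05 s, during which the arm holds its last target. There are 200 camera calls.

### The job

First take the oblong tin of hooks out of the way of the cabinet door and stand it upright in the middle of the cork mat. Then push the open door to against its spring buffer and turn the cam lever on the cabinet's top a full quarter turn, so that its hook catches the pin on the door and draws the door tight shut. Leave the other things standing and lying where they are.

Things in the scene. Friction and masses are not known exactly. Their poses are not given: they have to be found in the camera images.
- tin_center (a point): Centre of the loose steel tin of hooks: an open-topped oblong tin 110 mm long (its x axis), 56 mm wide (its y axis), 62 mm high, this point 31 mm above its underside; about 0.35 kg; it starts upright on the bench in the path of the open door.
- mat: Cork mat fixed on the bench, 160 mm (its x axis) by 200 mm (its y axis), 4 mm thick; origin at the centre of its underside (bench level).
- cabinet: White melamine wall cabinet fixed on the bench, 240 mm wide, 150 mm deep, 220 mm high. Origin in the middle of the front edge of its underside, at bench level; x points from the open front to its back, y along the front from the hinge side to the latch side, z up. The front plane is x = 0.
- door (a joint): Door angle in rad: 0 shut flush, positive open, counter-clockwise seen from above (starts 1.18 to 1.38). It has a little friction and stays where it is left. A spring buffer behind its free edge stops a gently pushed door at about 0.04 rad (9 mm ajar) and pushes it back there when let go (2 to 6 N); the magnetic catch is dead. In that ajar position the cam catches the pin.
- door_hinge (a point): Point on the door's vertical hinge axis, 185 mm above the bench, at y = -120 mm in the cabinet's frame. The door is 240 mm wide, 16 mm thick, 0.7 kg, its top at 220 mm. The point turns with the door: its y axis points along the door from hinge to free edge, its -x axis out of the door's outer face.
- door_handle (a point): Middle of the door's horizontal bar handle (100 mm long, about 10 mm thick), 130 mm from the hinge along the door, 35 mm out from the outer face and 185 mm above the bench; the door can be pushed to by this bar.
- door_pin (a point): Middle of the upright steel pin on the door's top edge, 10 mm in diameter, 22 mm high, 200 mm from the hinge.
- cam (a joint): Cam angle in rad: 0 open (lever along the cabinet's front, pointing to the hinge side), 1.57 locked (lever pointing straight to the cabinet's back), stop at 1.65; counter-clockwise from above locks it. Starts at 0 to 0.15 and stays where left. Its hook catches the pin from about 0.4 on and has drawn the door fully in at about 1.35; the push at the knob is a few newtons.
- cam_pivot (a point): Point on the cam's vertical axis, 31 mm above the cabinet's top (251 mm above the bench), 30 mm behind the front plane and 80 mm from the middle towards the latch side.
- cam_knob (a point): Middle of the upright round knob at the end of the cam lever: 20 mm in diameter, 230 to 272 mm above the bench, 80 mm from the pivot; push it sideways. The flat lever bar is 14 mm wide, 246 to 258 mm above the bench; the hook below it reaches 65 mm from the pivot, 228 to 242 mm above the bench.
- jam_jar: Bystander: glass jar with silver lid, 72 mm diameter, 100 mm high, on the bench; origin at its underside. Not to be moved.
- glue_bottle: Bystander: white bottle, 56 mm diameter, 150 mm high, on the bench; origin at its underside. Not to be moved.
- round_can: Bystander: round can, 68 mm diameter, 90 mm high, on the bench; origin at its underside. Not to be moved.
- nut_driver_mid (a point): Bystander: blue-handled nut driver lying on the bench, 195 mm long along its x axis, 30 mm thick; point at its middle. Not to be moved.
- stud_finder: Bystander: grey stud finder lying on the cabinet's top at the hinge side, 105 mm by 52 mm, 31 mm high; origin at its underside. Not to be moved.
- shelf_jar: Bystander: small glass jar inside the cabinet, 68 mm diameter, 90 mm high; origin at its underside. Not to be moved.
- screw_carton: Bystander: carton inside the cabinet, 70 by 60 mm, 80 mm high; origin at its underside. Not to be moved.
- tape_measure: Bystander: tape measure lying on the bench, 75 mm by 70 mm, 38 mm high; origin at its underside. Not to be moved.
There are look-alikes about, which are no part of the job. What is shaped like the part that bears tin_center but green or turquoise is not meant.

How it is judged (in metres and radians):
On the way, in this order (a step that is already met when the one before it is completed fails the run):
1. the tin stands on the mat (horizontal distance between tin_center and mat below 0.055 m and height (world z) of tin_center below 0.04 m and angle between tin_center's own z axis and vertical below 0.1 rad), for 0.2 s.
2. the door is pushed to, onto its buffer (value of joint door below 0.065 rad), for 0.1 s.
3. the cam is turned home and the door drawn tight (value of joint cam above 1.42 rad and value of joint door below 0.014 rad), for 0.2 s.
At the end, for the whole second after the job is handed in: The tin stands upright on the mat, its centre within 55 mm of the mat's centre; the cam is turned to at least 1.42 rad and the door is within 0.014 rad (3 mm at its free edge) of shut; all is let go (all of step 3 and horizontal distance between tin_center and mat below 0.055 m and z of tin_center in the frame of mat below 0.04 m and angle between tin_center's own z axis and vertical below 0.1 rad); the robot touches nothing.
It fails at once if a bystander on the bench is moved by more than 30 mm (distance of any of jam_jar, glue_bottle, round_can, nut_driver_mid, tape_measure from where it was at the start of the episode above 0.03 m).
It fails at once if a thing in or on the cabinet is moved by more than 30 mm (distance of any of stud_finder, shelf_jar, screw_carton from where it was at the start of the episode above 0.03 m).
It fails at once if the tin is tipped over (angle between tin_center's own z axis and vertical above 0.7 rad).
It also fails if it takes over 72 s, if anything falls off the work surface, if the arm or the gripper's body presses on something with over 40 N, if the wrist force passes 120 N, or if a joint passes its speed limit or range.

## Working session

There is one attempt and no reset: what is moved stays moved. The work goes in short steps, Python scripts to look and compute and a shell command to move; the robot and the scene stay as the last step left them, time stands still between calls to the robot, and variables do not carry over. Pictures are saved under pics/ and viewed, at most 10 in all, crops included, and the job is handed in when it is done.

```bash
mkdir -p pics
cat > h.py <<'E'
import numpy as np, cv2
from plant import bot, viewer
from scipy.spatial.transform import Rotation as Ro
def K(p):
    f=p["frame"].shape[0]/2/np.tan(np.radians(p["fov_y"])/2); return f,p["cx"],p["cy"]
def ray(p,uv):
    f,cx,cy=K(p); d=np.array([(uv[0]-cx)/f,(uv[1]-cy)/f,1.]); T=np.array(p["T"]); return T[:3,3],T[:3,:3]@d
def atz(p,uv,z):
    o,d=ray(p,uv); return o+d*(z-o[2])/d[2]
def proj(p,X):
    f,cx,cy=K(p); T=np.array(p["T"]); c=T[:3,:3].T@(np.array(X,float)-T[:3,3]); return np.array([cx+f*c[0]/c[2],cy+f*c[1]/c[2]])
def save(p,n): cv2.imwrite("pics/"+n,cv2.cvtColor(p["frame"],cv2.COLOR_RGB2BGR))
E
ls
python3 - <<'E'
from h import *
S=viewer.capture("scene");save(S,"s0.png");T=viewer.capture("top");save(T,"t0.png")
for n,p in (("S",S),("T",T)):
    print(n,np.round(p["T"],3).tolist(),p["fov_y"],p["cx"],p["cy"])
    for t in ["tin_center","mat","cabinet","door","door_handle","door_pin","cam","cam_knob","jam_jar","glue_bottle","round_can","nut_driver_mid","stud_finder","tape_measure"]:
        print(t,[(round(r["score"],2),np.round(r["centre"]).tolist()) for r in viewer.recognise(t,p)][:4])
E
```

```text
h.py
pics
S [[-0.498, 0.67, -0.551, 1155.389], [0.867, 0.375, -0.328, 446.688], [-0.013, -0.641, -0.768, 1000.536], [0.0, 0.0, 0.0, 1.0]] 57.01117718351245 282.5349602791509 205.41354551266983
tin_center [(0.91, [300.0, 192.0]), (0.86, [220.0, 240.0]), (0.61, [194.0, 283.0])]
mat [(0.84, [329.0, 255.0])]
cabinet [(0.71, [208.0, 188.0])]
door [(0.79, [264.0, 206.0])]
door_handle [(0.68, [260.0, 205.0]), (0.3, [289.0, 284.0])]
door_pin [(0.89, [262.0, 210.0])]
cam [(0.72, [176.0, 178.0])]
cam_knob [(0.82, [175.0, 174.0])]
jam_jar []
glue_bottle [(0.73, [240.0, 292.0])]
round_can [(0.57, [400.0, 223.0])]
nut_driver_mid [(0.96, [285.0, 314.0]), (0.18, [259.0, 206.0])]
stud_finder [(0.59, [215.0, 146.0])]
tape_measure [(0.7, [286.0, 286.0])]
T [[0.001, -0.99, 0.143, 381.439], [-1.0, -0.004, -0.016, 109.269], [0.017, -0.143, -0.99, 1600.653], [0.0, 0.0, 0.0, 1.0]] 42.58536576955869 270.75727348694295 208.514736873047
tin_center [(0.9, [284.0, 286.0]), (0.71, [314.0, 186.0]), (0.65, [318.0, 138.0])]
mat [(0.68, [221.0, 232.0])]
cabinet [(0.58, [368.0, 214.0])]
door []
door_handle [(0.75, [296.0, 220.0]), (0.59, [220.0, 235.0])]
door_pin [(0.72, [296.0, 221.0])]
cam [(0.86, [373.0, 176.0])]
cam_knob [(0.61, [376.0, 177.0]), (0.3, [166.0, 184.0])]
jam_jar [(0.63, [169.0, 184.0]), (0.48, [368.0, 213.0])]
glue_bottle []
round_can [(0.64, [164.0, 303.0]), (0.56, [166.0, 184.0])]
nut_driver_mid [(0.88, [227.0, 158.0])]
stud_finder [(0.65, [370.0, 242.0]), (0.19, [296.0, 221.0])]
tape_measure [(0.62, [238.0, 175.0])]
```

View pics/s0.png

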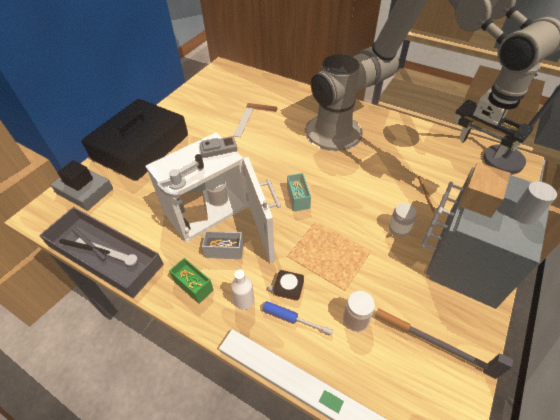

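View pics/t0.png

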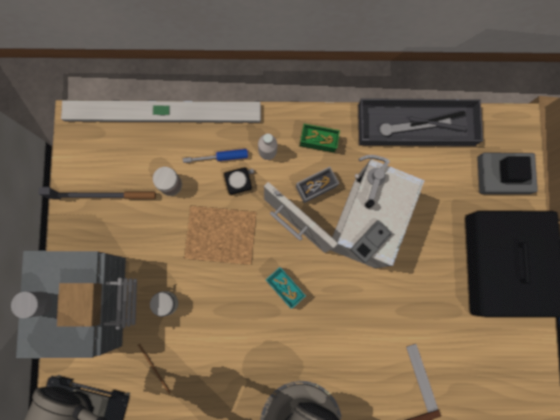

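Candidates for the tin are turquoise (scene 300,192 / top 284,286), green (192,283 / 320,138) and plain steel with hooks (222,242 / 318,185). The steel one stands between the open door and the cabinet, so it is the one I want. I'll check it in a close crop.

Run:
```python
from h import *
T=viewer.capture("top"); S=viewer.capture("scene")
im=cv2.cvtColor(T["frame"],cv2.COLOR_RGB2BGR)[120:270,250:430]
cv2.imwrite("pics/tc.png",cv2.resize(im,None,fx=4,fy=4,interpolation=cv2.INTER_CUBIC))
im=cv2.cvtColor(S["frame"],cv2.COLOR_RGB2BGR)[130:280,140:320]
cv2.imwrite("pics/sc.png",cv2.resize(im,None,fx=4,fy=4,interpolation=cv2.INTER_CUBIC))
for n,p in (("S",S),("T",T)):
    for t,z in (("tin_center",40),("mat",4)):
        for r in viewer.cut_out(t,p):
            m=r["pixels"].astype(np.uint8); c=cv2.findNonZero(m)
            pts=np.array([atz(p,q[0],62 if z==40 else z)[:2] for q in c],np.float32)
            print(n,t,round(r["score"],2),np.round(r["centre"]),len(c),cv2.minAreaRect(pts), np.round(atz(p,r["centre"],z)))
    for t,z in (("jam_jar",100),("glue_bottle",140),("round_can",90),("cam_knob",272),("door_pin",230),("door_handle",185),("nut_driver_mid",15),("tape_measure",30),("stud_finder",240)):
        for r in viewer.recognise(t,p)[:2]: print(n,t,round(r["score"],2),np.round(r["centre"]),np.round(atz(p,r["centre"],z)))
```

```text
S tin_center 0.85 [222. 239.] 1079 ((695.5887451171875, -33.4039306640625), (94.88655090332031, 120.55236053466797), 29.322484970092773) [671. -58.  40.]
S tin_center 0.71 [297. 193.] 756 ((403.2432861328125, 59.27899169921875), (164.30020141601562, 71.71834564208984), 39.969688415527344) [396.  51.  40.]
S tin_center 0.68 [194. 283.] 1059 ((832.7921752929688, -41.84479522705078), (140.60377502441406, 67.84943389892578), 78.15045928955078) [830. -37.  40.]
S mat 0.63 [328. 256.] 3007 ((538.5668334960938, 238.51785278320312), (203.22486877441406, 164.63082885742188), 84.87311553955078) [546. 241.   4.]
S jam_jar 0.75 [357. 311.] [715. 390. 100.]
S jam_jar 0.36 [263. 202.] [528.   4. 100.]
S glue_bottle 0.88 [244. 290.] [820. 131. 140.]
S round_can 0.95 [399. 222.] [390. 390.  90.]
S cam_knob 0.85 [177. 176.] [ 680. -158.  272.]
S cam_knob 0.21 [217. 145.] [ 530. -137.  272.]
S door_pin 0.75 [263. 209.] [639.  79. 230.]
S door_handle 0.59 [262. 206.] [600.  52. 185.]
S nut_driver_mid 0.59 [288. 315.] [775. 230.  15.]
S nut_driver_mid 0.34 [208. 189.] [ 508. -236.   15.]
S tape_measure 
[... 616 characters left out ...]
22.46759033203125, 320.09912109375), 68.7973403930664) [ 597. -201.   40.]
T mat 0.61 [223. 234.] 3596 ((532.8106689453125, 234.38885498046875), (200.3623046875, 160.09564208984375), 84.71745300292969) [534. 226.   4.]
T jam_jar 0.56 [168. 184.] [668. 376. 100.]
T glue_bottle 0.88 [267. 148.] [763.  95. 140.]
T round_can 0.82 [162. 304.] [331. 385.  90.]
T round_can 0.71 [370. 240.] [ 510. -197.   90.]
T cam_knob 0.88 [374. 177.] [ 654. -174.  272.]
T door_pin 0.78 [294. 221.] [547.  28. 230.]
T nut_driver_mid 0.56 [224. 157.] [765. 224.  15.]
T tape_measure 0.57 [235. 176.] [706. 189.  30.]
T stud_finder 0.91 [368. 242.] [ 493. -161.  240.]
T stud_finder 0.56 [373. 183.] [ 644. -177.  240.]
```

View pics/tc.png

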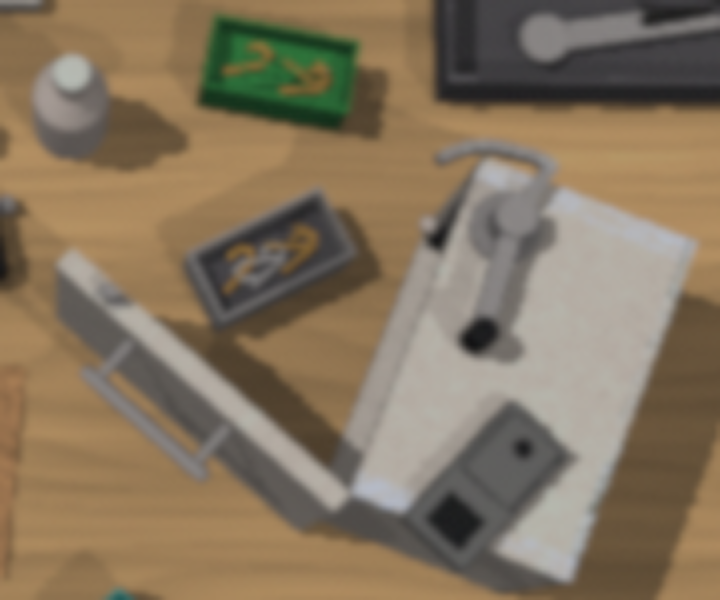

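View pics/sc.png

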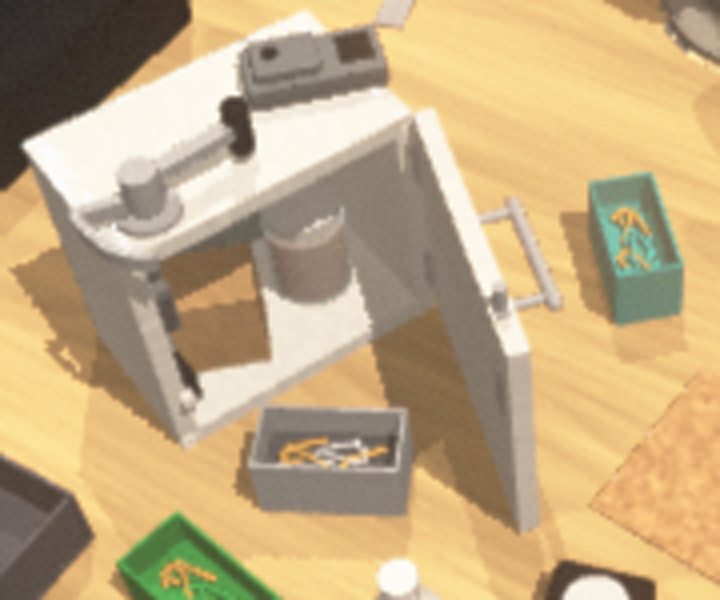

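```bash
cat > fit.py <<'E'
from h import *
from scipy.optimize import least_squares
T=viewer.capture("top"); S=viewer.capture("scene")
t=lambda a,b:(T,(250+(a+.5)/4-.5,120+(b+.5)/4-.5)); s=lambda a,b:(S,(140+(a+.5)/4-.5,130+(b+.5)/4-.5))
def cab(q,P): # cabinet -> world
    c,s_=np.cos(q[2]),np.sin(q[2]); return np.array([q[0]+c*P[0]-s_*P[1],q[1]+s_*P[0]+c*P[1],P[2]])
def door(th,P): # door hinge frame->cabinet
    c,s_=np.cos(th),np.sin(th); return [c*P[0]-s_*P[1],-120+s_*P[0]+c*P[1],P[2]]
C=[(t(572,583),(150,-120,220)),(t(694,240),(150,120,220)),(t(484,160),(0,120,220)),
   (s(310,12),(150,-120,220)),(s(22,147),(150,120,220)),(s(418,107),(0,-120,220)),(s(185,445),(0,120,0))]
D=[(t(72,250),(0,240,220)),(t(58,280),(-16,240,220)),(s(503,352),(0,240,220)),(s(527,348),(-16,240,220)),(s(497,287),(-8,200,242)),(s(527,530),(-8,240,0))]
k=lambda a:[30+80*np.sin(a),80-80*np.cos(a),272]
M=[t(482,333),s(236,103)]
def f(q):
    r=[proj(o[0],cab(q,P))-o[1] for o,P in C]+[proj(o[0],cab(q,door(q[3],P)))-o[1] for o,P in D]+[proj(o[0],cab(q,k(q[4])))-o[1] for o in M]
    return np.concatenate(r)
r=least_squares(f,[600,-100,-.4,1.25,.1],loss="soft_l1"); q=r.x
print("cab",q.round(3)); print(f(q).reshape(-1,2).round(1).tolist())
R=[(t(318,190),(55,28,31)),(t(358,247),(55,-28,31)),(t(220,326),(-55,-28,31)),(t(186,258),(-55,28,31)),
 (s(262,408),(55,28,31)),(s(408,410),(-55,28,31))] 
# pick correspondences by trying both scene orders
best=None
for sc in ([(s(262,408),(55,-28,31)),(s(250,466),(55,28,31)),(s(407,470),(-55,28,31)),(s(408,410),(-55,-28,31))],):
    RR=R[:4]+sc
    g=lambda w:np.concatenate([proj(o[0],[w[0]+np.cos(w[2])*P[0]-np.sin(w[2])*P[1],w[1]+np.sin(w[2])*P[0]+np.cos(w[2])*P[1],62])-o[1] for o,P in RR])
    for a in (-2,-1,0,1,2,3):
        z=least_squares(g,[676,-50,a],loss="soft_l1")
        if best is None or z.cost<best.cost: best=z
print("tin",best.x.round(3),best.cost,g(best.x).reshape(-1,2).round(1).tolist())
for n,P in (("handle",door(q[3],(-51,130,185))),("pin",door(q[3],(-8,200,231))),("hinge",(0,-120,185)),("knob",k(q[4])),("pivot",(30,80,251)),("knobend",k(1.57)),("free",door(q[3],(0,240,220)))): print(n,cab(q,P).round(1))
o=bot.get_obs(); print({a:np.round(o[a],3).tolist() for a in("tool_pos","tcp_rot","time","grip_width","contact_force")}, bot.tcp_to_grasp, Ro.from_euler("xyz",o["tcp_rot"]).as_matrix().round(3).tolist())
E
python3 fit.py
```

```text
cab [ 601.426 -127.861    4.329  -49.047   -6.229]
[[-1.3, 0.2], [-0.3, 0.7], [-1.2, -0.5], [-1.5, -1.6], [-0.1, -1.8], [-1.6, 0.1], [0.0, 0.3], [0.0, -0.5], [-0.6, -3.5], [0.1, -0.3], [0.1, -0.9], [-0.2, -1.6], [0.1, -0.3], [-0.6, -0.2], [-0.7, -0.7]]
tin [678.59  -48.204   5.222] 6.856872741131339 [[-1.3, -1.3], [-1.7, 0.9], [-0.0, -0.7], [-1.0, -0.4], [-0.3, -1.4], [-0.0, -0.3], [-1.7, -1.3], [-0.4, -1.8]]
handle [539.6  47.6 185. ]
pin [618.4  70.7 231. ]
hinge [490.1 -83.  185. ]
knob [ 588.7 -159.8  272. ]
pivot [ 664.4 -185.6  251. ]
knobend [ 634.4 -259.8  272. ]
free [651.2  95.  220. ]
{'tool_pos': [123.662, 510.239, 226.742], 'tcp_rot': [3.142, 0.0, 2.904], 'time': 2.8, 'grip_width': 91.815, 'contact_force': [0.476, 0.707, -0.071]} 18.8 [[-0.972, 0.236, 0.0], [0.236, 0.972, 0.0], [-0.0, 0.0, -1.0]]
```

The close crops show the plain steel-grey tin with hooks at top-crop (270,258) and scene-crop (330,460), between the open door and the cabinet, so that choice holds. The turquoise and green look-alikes stay put. Next I travel high over the scene to the tin.

```bash
python3 -m handwheel '0 -1 -0.6 0 0 0 1;0 -1 -0.6 0 0 0 1;0 -1 -0.6 0 0 0 1;0 -1 -0.6 0 0 0 1' && python3 -m handwheel '-0.6 -0.6 0 0 0 0 1;-0.6 -0.6 0 0 0 0 1;-0.6 -0.6 0 0 0 0 1' && python3 -m handwheel '-1 -0.4 0 0 0 0 1;-1 -0.4 0 0 0 0 1;-1 -0.4 0 0 0 0 1;-1 -0.4 0 0 0 0 1'
```

```text
time: 3.13
tool_pos: [99.3, 410.6, 290.1]
tcp_rot: [3.138, 0.001, 2.904]
contact_force: [0.2, 1.2, 1.0]
grip_width: 91.8
finger_force: 0.0
time: 3.38
tool_pos: [146.4, 336.8, 286.6]
tcp_rot: [-3.14, 0.002, 2.901]
contact_force: [-0.6, 2.2, -0.1]
grip_width: 91.8
finger_force: 0.0
time: 3.72
tool_pos: [235.2, 276.6, 286.6]
tcp_rot: [-3.141, 0.002, 2.9]
contact_force: [0.0, -0.6, 0.1]
grip_width: 91.7
finger_force: 0.0
```

```bash
python3 -m handwheel '-1 -0.4 0 0 0 0 1;-1 -0.4 0 0 0 0 1;-1 -0.4 0 0 0 0 1;-1 -0.4 0 0 0 0 1' | sed -n 2,4p && python3 -m handwheel '-1 -0.4 0 0 0 0 1;-1 -0.4 0 0 0 0 1;-1 -0.4 0 0 0 0 1;-1 -0.4 0 0 0 0 1' | sed -n 2,4p && python3 -m handwheel '-1 -0.4 0 0 0 0 1;-1 -0.4 0 0 0 0 1;-1 -0.4 0 0 0 0 1;-1 -0.4 0 0 0 0 1' | sed -n 2,4p && python3 -m handwheel '-1 -0.4 0 0 0 0 1;-1 -0.4 0 0 0 0 1;-1 -0.4 0 0 0 0 1;-1 -0.4 0 0 0 0 1' | sed -n 2,4p && python3 -m handwheel '-1 -0.4 0 0 0 0.262 1;-1 -0.4 0 0 0 0.262 1;-1 -0.4 0 0 0 0.262 1;-1 -0.4 0 0 0 0.262 1;-1 -0.4 0 0 0 0.262 1;-1 -0.4 0 0 0 0.262 1;-1 -0.4 0 0 0 0.262 1;-1 -0.4 0 0 0 0.262 1'
python3 - <<'E'
from h import *
W=viewer.capture("wrist"); save(W,"w0.png")
for r in viewer.cut_out("tin_center",W):
    c=cv2.findNonZero(r["pixels"].astype(np.uint8))
    pts=np.array([atz(W,q[0],62)[:2] for q in c],np.float32)
    print(round(r["score"],2),np.round(r["centre"]),len(c),cv2.minAreaRect(pts))
E
```

```text
tool_pos: [323.0, 214.3, 286.4]
tcp_rot: [-3.141, 0.001, 2.9]
contact_force: [0.2, 0.1, 0.7]
tool_pos: [410.6, 151.9, 286.0]
tcp_rot: [-3.141, 0.001, 2.901]
contact_force: [0.2, -0.3, -0.2]
tool_pos: [497.9, 89.7, 285.7]
tcp_rot: [-3.141, 0.0, 2.901]
contact_force: [-1.3, -0.5, -0.1]
tool_pos: [585.2, 27.5, 285.3]
tcp_rot: [-3.141, -0.001, 2.902]
contact_force: [-1.4, 0.1, -0.3]
time: 5.72
tool_pos: [670.1, -31.3, 286.7]
tcp_rot: [-3.141, -0.001, 2.08]
contact_force: [-1.0, 0.5, -0.1]
grip_width: 91.8
finger_force: 0.0
0.93 [82. 10.] 3066 ((411.2015686035156, 21.62488555908203), (130.90907287597656, 31.938377380371094), 29.13467025756836)
0.65 [284. 190.] 4247 ((680.1593017578125, -45.37370300292969), (56.0081901550293, 116.08181762695312), 26.949514389038086)
0.58 [364. 236.] 3512 ((811.1077270507812, -53.792259216308594), (110.46955871582031, 78.84191131591797), 77.44662475585938)
0.26 [  8. 234.] 307 ((402.8018493652344, -252.55535888671875), (19.66118049621582, 41.98035430908203), 15.9148530960083)
```

View pics/w0.png

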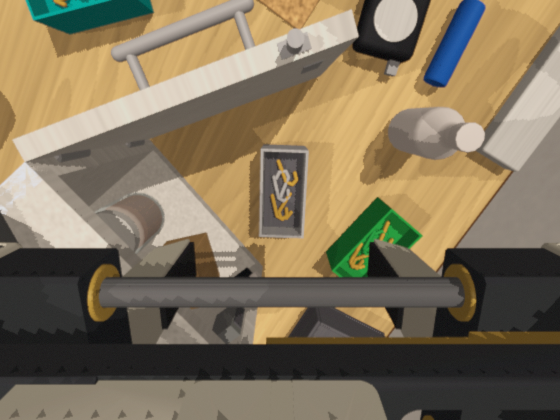

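The wrist view shows the tin's rim corners at about (261,147), (306,147), (302,238) and (259,236), well aligned with the tool. The door is above it in the picture and the cabinet at lower left.

Run:
```python
from h import *
W=viewer.capture("wrist"); c=np.array([atz(W,u,62)[:2] for u in ((261,147),(306,147),(302,238),(259,236))]); print(c.round(1))
o=c.mean(0); a=(c[0]+c[1]-c[2]-c[3]); print(o, np.arctan2(a[1],a[0]), np.linalg.norm(a)/2)
s=bot.get_obs(); R=Ro.from_euler("xyz",s["tcp_rot"]).as_matrix()
a/=np.linalg.norm(a); g=np.array([679,-47]); tgt=np.r_[g+15*a,s["tool_pos"][2]]
print(tgt,(R.T@(tgt-s["tool_pos"])).round(1), s["tool_pos"][2])
```

```text
[[ 631.6  -11.3]
 [ 677.3   14.5]
 [ 730.6  -85.6]
 [ 682.1 -109.8]]
[680.39783263 -48.04987307] 2.0524596078474477 112.10627279315051
[672.05119213 -33.70661559 286.86945094] [-2.   0.8 -0. ] 286.8694509350344
```

```bash
python3 -m handwheel '-0.02 0.01 1 0 0 0 1;-0.02 0.01 1 0 0 0 1;-0.02 0.01 1 0 0 0 1;-0.02 0.01 1 0 0 0 1' | sed -n 2,4p && python3 -m handwheel '0 0 0.3 0 0 0 1;0 0 0.6 0 0 0 1;0 0 0.9 0 0 0 1;0 0 1 0 0 0 1;0 0 1 0 0 0 1' | sed -n 2,4p && python3 -m handwheel '0 0 0.2 0 0 0 1;0 0 0.4 0 0 0 1;0 0 0.55 0 0 0 1;0 0 0.65 0 0 0 1;0 0 0.65 0 0 0 1' && python3 -m handwheel '0 0 0 0 0 0 -1;0 0 0 0 0 0 -1;0 0 0 0 0 0 -1;0 0 0 0 0 0 -1;0 0 0 0 0 0 -1;0 0 0 0 0 0 -1;0 0 0 0 0 0 -1;0 0 0 0 0 0 -1'
```

```text
tool_pos: [669.8, -34.2, 181.1]
tcp_rot: [-3.134, -0.007, 2.083]
contact_force: [1.1, 1.1, -0.5]
tool_pos: [671.7, -34.7, 85.2]
tcp_rot: [-3.139, -0.002, 2.082]
contact_force: [-0.7, 0.4, -0.3]
time: 7.03
tool_pos: [672.9, -35.1, 21.8]
tcp_rot: [-3.141, -0.0, 2.081]
contact_force: [-0.1, 0.5, -0.3]
grip_width: 91.5
finger_force: 0.0
time: 7.7
tool_pos: [673.2, -35.1, 22.3]
tcp_rot: [3.14, 0.001, 2.081]
contact_force: [0.1, 1.0, 3.5]
grip_width: 55.9
finger_force: 29.8
```

```bash
python3 -m handwheel '0 0 -0.3 0 0 0 -1;0 0 -0.6 0 0 0 -1;0 0 -0.9 0 0 0 -1;0 0 -0.9 0 0 0 -1' | sed -n 2,6p && python3 -m handwheel '0 0 -0.3 0 0 0 -1;0 0 -0.6 0 0 0 -1;0 0 -0.9 0 0 0 -1;0 0 -0.9 0 0 0 -1' | sed -n 2,6p && python3 -m handwheel '0 0 -0.3 0 0 0 -1;0 0 -0.6 0 0 0 -1;0 0 -0.9 0 0 0 -1;0 0 -0.9 0 0 0 -1' | sed -n 2,6p
```

```text
tool_pos: [675.6, -35.7, 117.9]
tcp_rot: [3.134, 0.006, 2.081]
contact_force: [2.1, -0.1, -1.8]
grip_width: 56.0
finger_force: 29.8
tool_pos: [674.9, -35.6, 207.2]
tcp_rot: [3.134, 0.006, 2.081]
contact_force: [0.6, 0.3, -1.4]
grip_width: 56.5
finger_force: 29.8
tool_pos: [674.3, -35.5, 296.4]
tcp_rot: [3.135, 0.005, 2.081]
contact_force: [0.7, -0.8, -1.4]
grip_width: 56.4
finger_force: 29.8
```

```bash
python3 -m handwheel '0.4 0.03 0 0 0 0 -1;0.8 0.03 0 0 0 0 -1;0.8 0.03 0 0 0 0 -1' | sed -n 2p && python3 -m handwheel '0.4 0.03 0 0 0 0 -1;0.8 0.03 0 0 0 0 -1;0.8 0.03 0 0 0 0 -1' | sed -n 2p && python3 -m handwheel '0.4 0.03 0 0 0 0 -1;0.8 0.03 0 0 0 0 -1;0.8 0.03 0 0 0 0 -1' | sed -n 2p && python3 -m handwheel '0.4 0.03 0 0 0 0 -1;0.8 0.03 0 0 0 0 -1;0.8 0.03 0 0 0 0 -1;0.8 0.03 0 0 0 0 -1' && python3 -m handwheel '0 0 0.4 0 0 0 -1;0 0 0.8 0 0 0 -1;0 0 0.9 0 0 0 -1;0 0 0.9 0 0 0 -1' | sed -n 2p && python3 -m handwheel '0 0 0.4 0 0 0 -1;0 0 0.8 0 0 0 -1;0 0 0.9 0 0 0 -1;0 0 0.9 0 0 0 -1;0 0 0.9 0 0 0 -1'
```

```text
tool_pos: [632.6, 42.1, 288.8]
tool_pos: [596.1, 113.3, 289.3]
tool_pos: [559.6, 184.2, 289.5]
time: 9.78
tool_pos: [525.6, 251.4, 289.7]
tcp_rot: [-3.139, -0.001, 2.085]
contact_force: [0.3, -0.2, -3.2]
grip_width: 55.9
finger_force: 29.8
tool_pos: [525.2, 248.2, 197.4]
time: 10.53
tool_pos: [528.5, 250.0, 113.7]
tcp_rot: [3.139, 0.0, 2.08]
contact_force: [-0.0, -0.0, -4.3]
grip_width: 55.8
finger_force: 29.8
```

```bash
python3 -m handwheel '0 0 0.25 0 0 0 -1;0 0 0.5 0 0 0 -1;0 0 0.7 0 0 0 -1;0 0 0.8 0 0 0 -1;0 0 0.8 0 0 0 -1;0 0 0.8 0 0 0 -1'
```

```text
time: 11.03
tool_pos: [528.5, 250.4, 33.7]
tcp_rot: [3.139, 0.001, 2.081]
contact_force: [0.4, 1.4, -3.0]
grip_width: 55.8
finger_force: 29.8
```

```bash
python3 -m handwheel '0 0 0.03 0 0 0 -1;0 0 0.06 0 0 0 -1;0 0 0.07 0 0 0 -1;0 0 0.07 0 0 0 -1' | sed -n 1,4p && python3 -m handwheel '0 0 0 0 0 0 0;0 0 0 0 0 0 1;0 0 0 0 0 0 1;0 0 0 0 0 0 1;0 0 0 0 0 0 1;0 0 0 0 0 0 1;0 0 0 0 0 0 1' && python3 -m handwheel '0 0 -0.1 0 0 0 1;0 0 -0.3 0 0 0 1;0 0 -0.6 0 0 0 1;0 0 -1 0 0 0 1;0 0 -1 0 0 0 1' | sed -n 2p && python3 -m handwheel '0 0 -0.4 0 0 0 1;0 0 -0.8 0 0 0 1;0 0 -1 0 0 0 1;0 0 -1 0 0 0 1;0 0 -1 0 0 0 1'
python3 - <<'E'
from h import *
W=viewer.capture("wrist"); save(W,"w1.png")
for t,z in (("tin_center",62),("mat",4)):
  for r in viewer.cut_out(t,W)[:3]:
    c=cv2.findNonZero(r["pixels"].astype(np.uint8))
    pts=np.array([atz(W,q[0],z)[:2] for q in c],np.float32)
    print(t,round(r["score"],2),np.round(r["centre"]),len(c),cv2.minAreaRect(pts))
E
```

```text
time: 11.37
tool_pos: [528.0, 250.5, 26.5]
tcp_rot: [3.139, 0.0, 2.081]
contact_force: [-1.4, 1.4, 3.2]
time: 11.95
tool_pos: [527.0, 249.9, 24.6]
tcp_rot: [-3.141, -0.0, 2.081]
contact_force: [-0.2, 0.5, -0.3]
grip_width: 90.1
finger_force: 0.0
tool_pos: [530.9, 251.3, 132.9]
time: 12.78
tool_pos: [527.5, 250.1, 226.5]
tcp_rot: [3.138, 0.001, 2.081]
contact_force: [-0.5, -0.2, -0.7]
grip_width: 92.1
finger_force: 0.0
tin_center 0.79 [128. 247.] 1207 ((401.58135986328125, 94.79539489746094), (81.28131866455078, 44.1540641784668), 41.70703125)
tin_center 0.59 [281. 198.] 5945 ((534.7706298828125, 238.51437377929688), (56.50071334838867, 116.52535247802734), 27.99517059326172)
tin_center 0.21 [415. 416.] 131 ((814.9805297851562, 75.99649810791016), (21.6520938873291, 14.47629165649414), 28.875873565673828)
mat 0.82 [252. 176.] 15479 ((535.0094604492188, 237.27871704101562), (200.28842163085938, 160.28482055664062), 84.66194915771484)
```

View pics/w1.png

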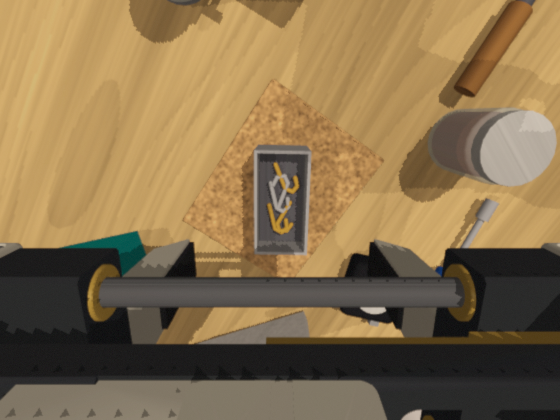

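The tin stands centred on the mat: tin (534.8,238.5), mat (535.0,237.3). Next I plan the door push by its handle bar.

```bash
cat > plan.py <<'E'
from h import *
q=(601.4,-127.9,4.329-2*np.pi)
def cab(P): c,s=np.cos(q[2]),np.sin(q[2]); return np.array([q[0]+c*P[0]-s*P[1],q[1]+s*P[0]+c*P[1]])
def door(th,off,r=130,z=178): # tool pose pushing bar, off = TCP distance out from bar middle
    c,s=np.cos(th),np.sin(th); x,y=-51-off,r
    return np.r_[cab([c*x-s*y,-120+s*x+c*y]),z], q[2]+np.pi+th
def cam(a,off,z=236):
    t=np.array([np.cos(a),np.sin(a)]); return np.r_[cab([30+80*np.sin(a)-off*t[0],80-80*np.cos(a)-off*t[1]]),z], q[2]+np.pi+a
def rows(poses,start=None):
    s=bot.get_obs(); p0,y0=(s["tool_pos"],s["tcp_rot"][2]) if start is None else start
    R=Ro.from_euler("xyz",[np.pi,0,y0]).as_matrix()
    for p,y in poses:
        d=R.T@(np.array(p)-p0)/100; dy=(y-y0+np.pi)%(2*np.pi)-np.pi
        print(*d.round(2),0,0,round(-dy/np.pi,3)," | ",np.round(p,1),round(y,3))
E
python3 - <<'E'
from plan import *
A=door(1.218,45,z=226);B=door(1.218,45); rows([A,B])
print("push"); th=[1.218-.08*i for i in range(16)]+[.03]
ps=[door(1.218,16)]+[door(t,14) for t in th[1:]]
rows(ps[:6],B);rows(ps[6:11],ps[5]);rows(ps[11:],ps[10])
E
```

```text
-1.4 -1.01 -0.03 0 0 -0.103  |  [506.3  77.8 226. ] 2.405
-1.4 -1.01 0.45 0 0 -0.103  |  [506.3  77.8 178. ] 2.405
push
-0.29 -0.0 -0.0 0 0 -0.0  |  [527.8  58.3 178. ] 2.405
-0.42 0.05 0.0 0 0 0.025  |  [540.3  53.4 178. ] 2.325
-0.53 0.09 0.0 0 0 0.051  |  [551.   48.9 178. ] 2.245
-0.64 0.12 0.0 0 0 0.076  |  [561.4  43.7 178. ] 2.165
-0.75 0.14 0.0 0 0 0.102  |  [571.3  37.6 178. ] 2.085
-0.87 0.15 0.0 0 0 0.127  |  [580.7  30.7 178. ] 2.005
-0.11 0.05 0.0 0 0 0.025  |  [589.5  23.1 178. ] 1.925
-0.22 0.09 0.0 0 0 0.051  |  [597.6  14.8 178. ] 1.845
-0.33 0.12 0.0 0 0 0.076  |  [605.1   5.9 178. ] 1.765
-0.44 0.14 0.0 0 0 0.102  |  [611.8  -3.6 178. ] 1.685
-0.56 0.15 0.0 0 0 0.127  |  [617.8 -13.6 178. ] 1.605
-0.11 0.05 0.0 0 0 0.025  |  [622.9 -24.  178. ] 1.525
-0.22 0.09 0.0 0 0 0.051  |  [627.2 -34.8 178. ] 1.445
-0.33 0.12 0.0 0 0 0.076  |  [630.6 -45.9 178. ] 1.365
-0.44 0.14 0.0 0 0 0.102  |  [633.2 -57.2 178. ] 1.285
-0.56 0.15 0.0 0 0 0.127  |  [634.8 -68.8 178. ] 1.205
-0.54 0.15 0.0 0 0 0.124  |  [634.6 -67.  178. ] 1.217
```

```bash
python3 -m handwheel '-0.4 -0.3 0 0 0 -0.03 -1;-0.8 -0.6 0 0 0 -0.06 -1;-1 -0.72 0 0 0 -0.103 -1;-1 -0.72 0 0 0 -0.103 -1;-1 -0.72 0 0 0 -0.103 -1'
```

```text
time: 13.35
tool_pos: [512.3, 125.4, 223.5]
tcp_rot: [-3.14, -0.002, 2.401]
contact_force: [0.6, -0.1, -0.1]
grip_width: 63.3
finger_force: 0.0
```

Run:
```python
from plan import *
A=door(1.218,45,z=226);B=door(1.218,45); rows([A,B])
```

```text
-0.28 -0.39 -0.02 0 0 -0.001  |  [506.3  77.8 226. ] 2.405
-0.28 -0.39 0.46 0 0 -0.001  |  [506.3  77.8 178. ] 2.405
```

```bash
python3 -m handwheel '-0.28 -0.39 0 0 0 0 -1;-0.28 -0.39 0 0 0 0 -1;-0.28 -0.39 0.25 0 0 0 -1;-0.28 -0.39 0.46 0 0 0 -1;-0.28 -0.39 0.46 0 0 0 -1;-0.28 -0.39 0.46 0 0 0 -1' && python3 -m handwheel '-0.15 0 0 0 0 0 -1;-0.29 0 0 0 0 0 -1;-0.42 0.05 0 0 0 0.025 -1;-0.53 0.09 0 0 0 0.051 -1;-0.53 0.09 0 0 0 0.051 -1'
python3 - <<'E'
from h import *
W=viewer.capture("wrist"); save(W,"w2.png")
E
```

```text
time: 13.85
tool_pos: [506.7, 80.6, 177.6]
tcp_rot: [-3.139, -0.003, 2.404]
contact_force: [-0.4, 0.5, 0.1]
grip_width: 23.1
finger_force: 0.0
time: 14.27
tool_pos: [555.0, 50.7, 179.9]
tcp_rot: [3.139, 0.002, 2.241]
contact_force: [0.0, -0.2, -0.3]
grip_width: -0.0
finger_force: 0.0
```

View pics/w2.png

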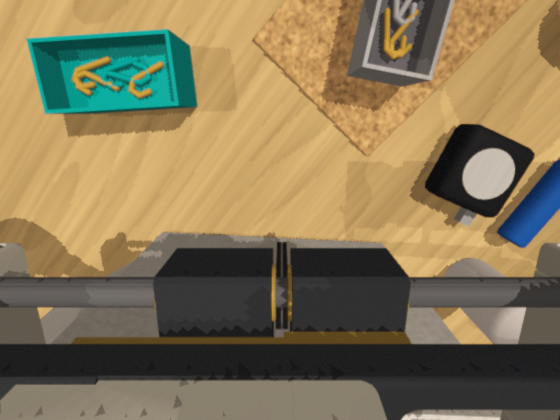

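The wrist view shows the shut fingers at (282,290) with the tin and mat well behind them at (400,60). The door is hidden under the gripper, so I push on and check with the scene camera.

```bash
python3 -m handwheel '-0.11 0.03 0 0 0 0.025 -1;-0.22 0.05 0 0 0 0.05 -1;-0.34 0.06 0 0 0 0.076 -1;-0.34 0.06 0 0 0 0.076 -1'
python3 - <<'E'
from plan import *
S=viewer.capture("scene"); save(S,"s1.png")
for t in("door_pin","door_handle"): 
  for r in viewer.recognise(t,S)[:2]: print(t,r["score"],r["centre"])
for th in (1.22,1.1,.98,.9): print(th,proj(S,np.r_[door(th,-43,200)[0][:2],233]).round(1))
rows([door(t,14) for t in (.9,.82,.74,.66,.58,.5)])
E
```

```text
time: 14.65
tool_pos: [579.6, 27.8, 179.4]
tcp_rot: [3.14, 0.001, 2.005]
contact_force: [-0.2, -0.7, 0.5]
grip_width: 0.3
finger_force: 0.0
door_pin 0.77 [237.9, 221.7]
door_pin 0.31 [284.8, 311.6]
door_handle 0.56 [236.7, 219.7]
1.22 [264.  201.9]
1.1 [255.1 204.1]
0.98 [245.9 205.4]
0.9 [239.7 205.8]
0.11 -0.02 0.01 0 0 -0.025  |  [571.   37.7 178. ] 2.087
0.01 0.03 0.01 0 0 0.001  |  [580.4  30.9 178. ] 2.007
-0.1 0.08 0.01 0 0 0.026  |  [589.2  23.3 178. ] 1.927
-0.21 0.12 0.01 0 0 0.051  |  [597.4  15.  178. ] 1.847
-0.32 0.15 0.01 0 0 0.077  |  [604.9   6.1 178. ] 1.767
-0.43 0.17 0.01 0 0 0.102  |  [611.7  -3.3 178. ] 1.687
```

```bash
python3 -m handwheel '-0.1 0.08 0 0 0 0.026 -1;-0.21 0.12 0 0 0 0.051 -1;-0.32 0.15 0 0 0 0.077 -1;-0.43 0.17 0 0 0 0.102 -1;-0.43 0.17 0 0 0 0.102 -1' && python3 -m handwheel '-0.11 0.05 0 0 0 0.025 -1;-0.22 0.09 0 0 0 0.051 -1;-0.33 0.12 0 0 0 0.076 -1;-0.33 0.12 0 0 0 0.076 -1'
python3 - <<'E'
from plan import *
rows([door(t,14) for t in (.26,.18,.14,.1,.06,.03)])
E
```

```text
time: 15.22
tool_pos: [612.5, -4.5, 178.9]
tcp_rot: [3.141, 0.0, 1.684]
contact_force: [-0.3, 0.6, -0.6]
grip_width: 0.5
finger_force: 0.0
time: 15.55
tool_pos: [627.7, -36.0, 178.7]
tcp_rot: [-3.142, 0.001, 1.447]
contact_force: [0.2, -0.1, -0.2]
grip_width: 0.4
finger_force: 0.0
0.01 -0.01 0.01 0 0 -0.0  |  [627.1 -34.5 178. ] 1.447
-0.09 0.04 0.01 0 0 0.025  |  [630.6 -45.6 178. ] 1.367
-0.15 0.06 0.01 0 0 0.038  |  [631.9 -51.3 178. ] 1.327
-0.2 0.08 0.01 0 0 0.051  |  [633.1 -57.  178. ] 1.287
-0.26 0.1 0.01 0 0 0.063  |  [634.  -62.7 178. ] 1.247
-0.3 0.11 0.01 0 0 0.073  |  [634.6 -67.  178. ] 1.217
```

```bash
python3 -m handwheel '-0.05 0.02 0 0 0 0.012 -1;-0.09 0.04 0 0 0 0.025 -1;-0.12 0.05 0 0 0 0.032 -1;-0.15 0.06 0 0 0 0.038 -1;-0.18 0.07 0 0 0 0.045 -1;-0.2 0.08 0 0 0 0.051 -1;-0.2 0.08 0 0 0 0.051 -1;-0.2 0.08 0 0 0 0.051 -1'
python3 - <<'E'
from plan import *
S=viewer.capture("scene"); save(S,"s2.png"); T=viewer.capture("top")
for n,p in (("S",S),("T",T)):
  for t in("door_pin","cam_knob"): 
    for r in viewer.recognise(t,p)[:2]: print(n,t,r["score"],r["centre"])
  for th in (.2,.15,.1,.04): print(th,proj(p,np.r_[door(th,-43,200)[0][:2],233]).round(1))
E
```

```text
time: 16.22
tool_pos: [633.3, -56.2, 178.7]
tcp_rot: [3.141, 0.0, 1.286]
contact_force: [0.0, 0.6, 0.0]
grip_width: 0.6
finger_force: 0.0
S door_pin 0.74 [207.8, 213.5]
0.2 [191.8 193.9]
0.15 [189.3 192.2]
0.1 [187.  190.3]
0.04 [184.4 188. ]
T door_pin 0.67 [343.0, 205.6]
T cam_knob 0.67 [376.5, 177.1]
0.2 [347.2 167. ]
0.15 [351.  167.7]
0.1 [354.7 168.5]
0.04 [359.2 169.8]
```

```bash
python3 -m handwheel '-0.03 0.01 0 0 0 0.006 -1;-0.06 0.02 0 0 0 0.012 -1;-0.06 0.02 0 0 0 0.012 -1' | grep -v rot && python3 -m handwheel '-0.03 0.01 0 0 0 0.006 -1;-0.06 0.02 0 0 0 0.012 -1;-0.06 0.02 0 0 0 0.012 -1'| grep -v rot
python3 - <<'E'
from plan import *
S=viewer.capture("scene"); im=cv2.cvtColor(S["frame"],cv2.COLOR_RGB2BGR)[130:270,140:320]
cv2.imwrite("pics/s3.png",cv2.resize(im,None,fx=4,fy=4,interpolation=cv2.INTER_CUBIC))
for n,P in (("tip",(-16,240,220)),("pin",(-8,200,242))): print(n,[((proj(S,np.r_[door(t,-51-P[0],P[1])[0][:2],P[2]])-[140,130])*4).round() for t in (.2,.1,.04)])
E
```

```text
time: 16.77
tool_pos: [633.9, -62.0, 178.8]
contact_force: [2.1, 5.0, 0.4]
grip_width: 0.6
finger_force: 2.4
time: 17.02
tool_pos: [634.4, -66.5, 178.8]
contact_force: [4.0, 9.7, -0.2]
grip_width: 0.4
finger_force: 5.4
tip [array([173., 310.]), array([149., 292.]), array([136., 281.])]
pin [array([205., 247.]), array([185., 232.]), array([175., 223.])]
```

View pics/s3.png

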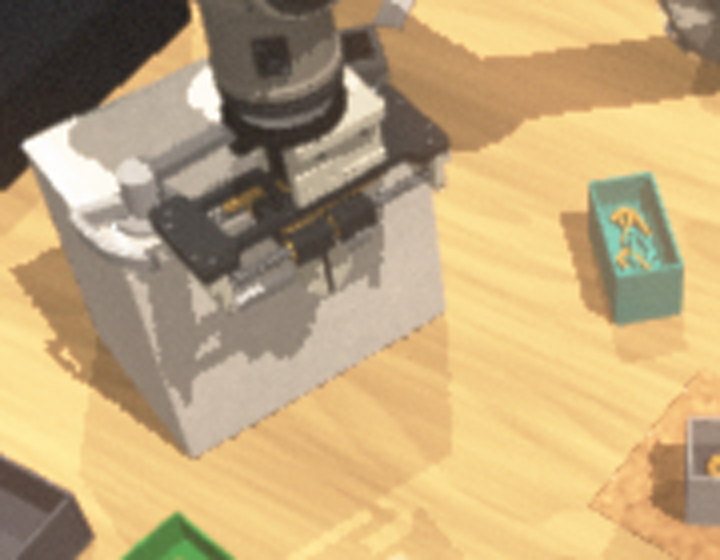

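The crop shows the door all but flush, with the tool on the bar and about 10 N on it, so it sits on the buffer. Next I back off, rise and line up in front of the cam knob.

```bash
python3 -m handwheel '0 0 0 0 0 0 -1;0 0 0 0 0 0 -1;0.1 0 0 0 0 0 -1;0.4 0 0 0 0 0 -1;0.5 0 -0.3 0 0 0 -1;0.5 0 -0.6 0 0 0 -1;0.5 0 -0.6 0 0 0 -1'
python3 - <<'E'
from plan import *
T=viewer.capture("top"); S=viewer.capture("scene")
for n,p in (("S",S),("T",T)):
  for t in("door_pin","cam_knob"): 
    for r in viewer.recognise(t,p)[:2]: print(n,t,r["score"],r["centre"])
  print("pin",[proj(p,np.r_[door(th,-43,200)[0][:2],231]).round(1) for th in (.15,.1,.04)])
  print("knob",[proj(p,np.r_[cam(a,0)[0][:2],255]).round(1) for a in (0,.054,.15)])
rows([cam(.054,60),cam(.054,32,238),cam(.054,20,238)])
E
```

```text
time: 17.65
tool_pos: [653.6, -21.7, 245.2]
tcp_rot: [3.131, -0.001, 1.211]
contact_force: [0.5, -1.1, 0.9]
grip_width: 0.5
finger_force: 0.0
S door_pin 0.58 [211.4, 210.1]
S cam_knob 0.8 [175.6, 175.1]
pin [array([189.5, 192.7]), array([187.1, 190.8]), array([184.5, 188.5])]
knob [array([199.9, 160. ]), array([199. , 159.2]), array([197.4, 157.9])]
T door_pin 0.56 [342.5, 193.4]
T cam_knob 0.97 [375.2, 178.0]
pin [array([350.8, 167.9]), array([354.6, 168.7]), array([359.1, 169.9])]
knob [array([366.6, 203.1]), array([368.2, 203.7]), array([371.2, 204.5])]
-0.91 -0.11 0.01 0 0 -0.01  |  [ 608.1 -103.   236. ] 1.241
-1.19 -0.1 -0.01 0 0 -0.01  |  [ 599.  -129.5  238. ] 1.241
-1.31 -0.1 -0.01 0 0 -0.01  |  [ 595.1 -140.8  238. ] 1.241
```

```bash
python3 -m handwheel '-0.4 -0.1 0 0 0 -0.01 -1;-0.8 -0.1 0 0 0 -0.01 -1;-0.9 -0.1 0.06 0 0 -0.01 -1;-0.9 -0.1 0.06 0 0 -0.01 -1;-0.9 -0.1 0.06 0 0 -0.01 -1'
python3 - <<'E'
from plan import *
T=viewer.capture("top"); im=cv2.cvtColor(T["frame"],cv2.COLOR_RGB2BGR)[130:270,300:440]
cv2.imwrite("pics/t3.png",cv2.resize(im,None,fx=4,fy=4,interpolation=cv2.INTER_CUBIC))
for t in (.1,.04): print([((proj(T,np.r_[door(t,-51-P[0],P[1])[0][:2],P[2]])-[300,130])*4).round() for P in ((-16,240,220),(-8,200,242))])
rows([cam(.054,32,238)]+[cam(a,18,238) for a in (.054,.15,.25,.35,.45)])
E
```

```text
time: 18.37
tool_pos: [609.6, -103.2, 231.8]
tcp_rot: [-3.14, -0.0, 1.24]
contact_force: [0.4, 0.0, -0.2]
grip_width: 0.3
finger_force: 0.0
[array([220.,  98.]), array([221., 151.])]
[array([241., 103.]), array([239., 156.])]
-0.29 -0.02 -0.06 0 0 -0.0  |  [ 599.  -129.5  238. ] 1.241
-0.43 -0.02 -0.06 0 0 -0.0  |  [ 594.5 -142.7  238. ] 1.241
-0.51 -0.03 -0.06 0 0 -0.031  |  [ 590.7 -149.6  238. ] 1.337
-0.59 -0.04 -0.06 0 0 -0.062  |  [ 587.5 -157.2  238. ] 1.437
-0.67 -0.03 -0.06 0 0 -0.094  |  [ 585. -165.  238.] 1.537
-0.75 -0.02 -0.06 0 0 -0.126  |  [ 583.3 -173.   238. ] 1.637
```

View pics/t3.png

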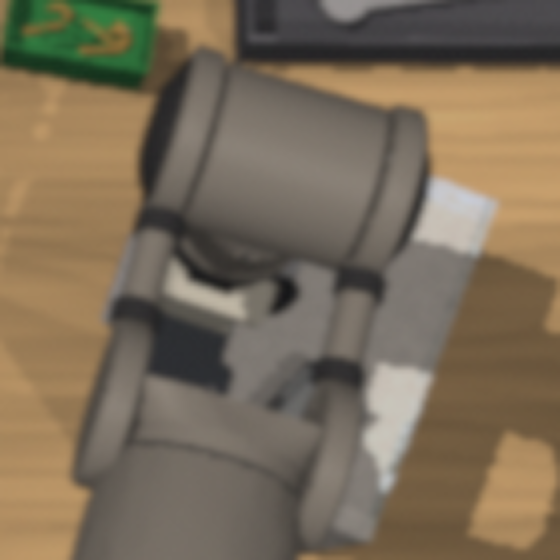

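The arm covers the cam from above, so the view shows only the cabinet's back edge. I start the cam push and go by the forces.

```bash
python3 -m handwheel '-0.15 -0.02 -0.06 0 0 0 -1;-0.29 -0.02 -0.06 0 0 0 -1;-0.43 -0.02 -0.06 0 0 0 -1;-0.51 -0.03 -0.06 0 0 -0.031 -1;-0.59 -0.04 -0.06 0 0 -0.062 -1;-0.67 -0.03 -0.06 0 0 -0.094 -1;-0.67 -0.03 -0.06 0 0 -0.094 -1'
python3 - <<'E'
from plan import *
rows([cam(a,18,238) for a in (.45,.55,.65,.75,.85,.95)])
E
```

```text
time: 19.0
tool_pos: [585.0, -167.1, 238.7]
tcp_rot: [-3.141, 0.0, 1.539]
contact_force: [0.2, 0.6, -0.5]
grip_width: 0.5
finger_force: 0.0
-0.06 -0.01 0.01 0 0 -0.031  |  [ 583.3 -173.   238. ] 1.637
-0.14 -0.02 0.01 0 0 -0.063  |  [ 582.5 -181.2  238. ] 1.737
-0.22 -0.02 0.01 0 0 -0.095  |  [ 582.5 -189.4  238. ] 1.837
-0.3 -0.01 0.01 0 0 -0.127  |  [ 583.2 -197.5  238. ] 1.937
-0.38 0.01 0.01 0 0 -0.159  |  [ 584.8 -205.6  238. ] 2.037
-0.46 0.04 0.01 0 0 -0.19  |  [ 587.2 -213.4  238. ] 2.137
```

```bash
python3 -m handwheel '-0.06 -0.01 0 0 0 -0.031 -1;-0.14 -0.02 0 0 0 -0.063 -1;-0.22 -0.02 0 0 0 -0.095 -1;-0.3 -0.01 0 0 0 -0.127 -1;-0.3 -0.01 0 0 0 -0.127 -1'
python3 - <<'E'
from plan import *
S=viewer.capture("scene"); im=cv2.cvtColor(S["frame"],cv2.COLOR_RGB2BGR)[120:260,140:320]
cv2.imwrite("pics/s4.png",cv2.resize(im,None,fx=4,fy=4,interpolation=cv2.INTER_CUBIC))
for a in (.05,.4,.75): print("knob",a,((proj(S,np.r_[cam(a,0)[0][:2],255])-[140,120])*4).round(1))
print("pin",((proj(S,np.r_[door(.04,-43,200)[0][:2],242])-[140,120])*4).round())
rows([cam(a,18,238) for a in (.85,.95,1.05,1.15,1.25,1.35)])
E
```

```text
time: 19.42
tool_pos: [583.5, -196.4, 238.6]
tcp_rot: [-3.142, 0.0, 1.936]
contact_force: [0.3, -0.1, 0.0]
grip_width: 0.5
finger_force: 0.0
knob 0.05 [236.4 157.1]
knob 0.4 [209.2 140.3]
knob 0.75 [174.2 132. ]
pin [175. 263.]
-0.1 -0.02 0.01 0 0 -0.034  |  [ 584.8 -205.6  238. ] 2.037
-0.18 -0.03 0.01 0 0 -0.066  |  [ 587.2 -213.4  238. ] 2.137
-0.26 -0.02 0.01 0 0 -0.098  |  [ 590.4 -221.   238. ] 2.237
-0.34 -0.01 0.01 0 0 -0.129  |  [ 594.3 -228.2  238. ] 2.337
-0.42 0.01 0.01 0 0 -0.161  |  [ 598.9 -235.   238. ] 2.437
-0.5 0.03 0.01 0 0 -0.193  |  [ 604.1 -241.3  238. ] 2.537
```

View pics/s4.png

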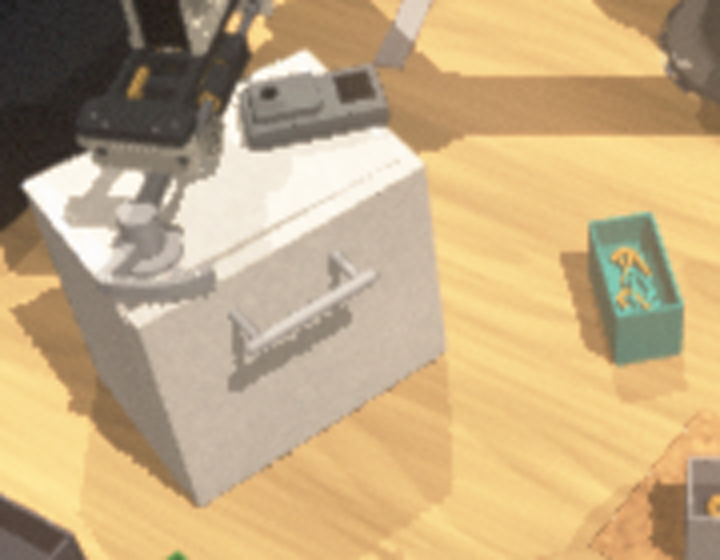

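The crop shows the door to, with a thin gap line along its top. The lever has turned about 45° with the finger behind the knob, and the hook at (165,280) reaches round the pin. That was the tenth and last picture, so from here I go by numbers.

```bash
python3 -m handwheel '-0.1 -0.02 0 0 0 -0.034 -1;-0.18 -0.03 0 0 0 -0.066 -1;-0.26 -0.02 0 0 0 -0.098 -1;-0.26 -0.02 0 0 0 -0.098 -1' && python3 -m handwheel '-0.08 0.01 0 0 0 -0.031 -1;-0.16 0.03 0 0 0 -0.063 -1;-0.16 0.03 0 0 0 -0.063 -1'
python3 - <<'E'
from plan import *
rows([cam(a,18,238) for a in (1.25,1.35,1.45,1.5,1.55,1.6)])
E
```

```text
time: 19.8
tool_pos: [591.0, -220.3, 238.5]
tcp_rot: [-3.141, -0.001, 2.243]
contact_force: [-0.3, 0.3, -0.5]
grip_width: 0.6
finger_force: 0.1
time: 20.05
tool_pos: [603.2, -231.0, 238.2]
tcp_rot: [-3.141, -0.001, 2.439]
contact_force: [0.7, 0.5, -0.7]
grip_width: 0.9
finger_force: 0.0
0.01 -0.06 0.0 0 0 0.001  |  [ 598.9 -235.   238. ] 2.437
-0.07 -0.07 0.0 0 0 -0.031  |  [ 604.1 -241.3  238. ] 2.537
-0.15 -0.08 0.0 0 0 -0.063  |  [ 610. -247.  238.] 2.637
-0.2 -0.08 0.0 0 0 -0.079  |  [ 613.1 -249.6  238. ] 2.687
-0.24 -0.08 0.0 0 0 -0.095  |  [ 616.4 -252.1  238. ] 2.737
-0.28 -0.07 0.0 0 0 -0.111  |  [ 619.7 -254.4  238. ] 2.787
```

```bash
python3 -m handwheel '-0.03 -0.06 0 0 0 -0.015 -1;-0.07 -0.07 0 0 0 -0.031 -1;-0.11 -0.08 0 0 0 -0.047 -1;-0.15 -0.08 0 0 0 -0.063 -1;-0.18 -0.08 0 0 0 -0.071 -1;-0.2 -0.08 0 0 0 -0.079 -1;-0.2 -0.08 0 0 0 -0.079 -1'
python3 - <<'E'
from plan import *
rows([cam(a,18,238) for a in (1.5,1.55,1.6)])
S=viewer.capture("scene")
for t in ("cam","cam_knob","door_pin"):
  for r in viewer.recognise(t,S)[:2]: print(t,r)
print([proj(S,np.r_[cam(a,0)[0][:2],262]).round(1) for a in (.75,1.,1.25,1.5)])
im=cv2.cvtColor(S["frame"],cv2.COLOR_RGB2GRAY); print(im[138:176:2,150:200:2])
E
```

```text
time: 20.63
tool_pos: [613.6, -248.6, 238.5]
tcp_rot: [3.141, -0.001, 2.685]
contact_force: [0.1, 2.4, 0.1]
grip_width: 0.5
finger_force: 1.0
-0.0 -0.01 0.0 0 0 -0.001  |  [ 613.1 -249.6  238. ] 2.687
-0.04 -0.02 0.0 0 0 -0.017  |  [ 616.4 -252.1  238. ] 2.737
-0.08 -0.03 0.0 0 0 -0.033  |  [ 619.7 -254.4  238. ] 2.787
cam {'centre': [175.9, 182.0], 'score': 0.85}
cam {'centre': [240.9, 292.0], 'score': 0.59}
cam_knob {'centre': [177.6, 180.8], 'score': 0.69}
cam_knob {'centre': [213.1, 204.8], 'score': 0.37}
door_pin {'centre': [213.1, 200.3], 'score': 0.73}
[array([183. , 151.2]), array([176. , 151.1]), array([168.9, 152.2]), array([162. , 154.4])]
[[ 54  57  49  52  62  48  51  57  61  62  62  63  55  61  66  65  63  76
  122 118 131 124 125 125 124]
 [ 49  58  54  44  58  66  69  60  60  60  57  59  57  66  67  66  67  65
   82 128 130 126 128 131 176]
 [ 43  55  58  48  44  62  74  57  50  59  56  65  66  65  66  67  69  83
   69  98 135 145 176 241 249]
 [ 39  42  58  61  48  50  62  65  58  64  63  65  66  67  71  74  73  74
   68  82 214 246 250 248 246]
 [ 39  43  50  84  86
[... 854 characters left out ...]
69 145 155 166 173 172 242 247 248 247
  248 247 248 247 248 249 248]
 [220 141 134 132 134 130  61  97 133 112 121 138 144 171 178 199 249 248
  248 248 248 247 247 247 248]
 [242 236 141 141 134 159 133 101 113 107 110 133 140 162 167 179 202 244
  248 247 249 248 248 248 247]
 [247 250 242 225 136 216 151 141 124 109 110 118 145 142 144 173 175 177
  246 248 249 248 248 249 249]
 [235 251 244 233 141 135 136 139 140 110 138 181 182 187 165 150 196 241
  248 248 248 249 248 247 246]
 [194 246 246 155 139 140 138 138 138 136 184 187 187 190 187 225 245 248
  248 246 248 249 249 247 247]
 [124 224 250 150 137 142 140 140 138 139 184 191 190 190 149 222 233 246
  246 247 249 247 247 245 240]]
```

```bash
python3 -m handwheel '-0.02 -0.01 0 0 0 -0.009 -1;-0.04 -0.02 0 0 0 -0.017 -1;-0.04 -0.02 0 0 0 -0.017 -1;-0.04 -0.02 0 0 0 -0.017 -1' && python3 -m handwheel '-0.02 -0.01 0 0 0 -0.009 -1;-0.04 -0.01 0 0 0 -0.017 -1;-0.04 -0.01 0 0 0 -0.017 -1;-0.04 -0.01 0 0 0 -0.017 -1'
```

```text
time: 21.17
tool_pos: [616.2, -253.2, 238.7]
tcp_rot: [-3.142, 0.0, 2.741]
contact_force: [-0.3, 1.6, -0.1]
grip_width: 0.2
finger_force: 0.7
time: 21.5
tool_pos: [619.5, -255.9, 238.8]
tcp_rot: [-3.141, 0.0, 2.796]
contact_force: [-1.3, 0.7, 0.0]
grip_width: 0.1
finger_force: 0.9
```

```bash
python3 -m handwheel '-0.02 0 0 0 0 0 -1;-0.04 0 0 0 0 0 -1;-0.04 0 0 0 0 0 -1;-0.04 0 0 0 0 0 -1' | grep -v rot && python3 -m handwheel '-0.02 0 0 0 0 0 -1;-0.03 0 0 0 0 0 -1;-0.03 0 0 0 0 0 -1;-0.03 0 0 0 0 0 -1' | grep -v rot
```

```text
time: 21.83
tool_pos: [622.5, -257.3, 238.7]
contact_force: [-7.3, 1.7, 0.5]
grip_width: 0.2
finger_force: 3.2
time: 22.17
tool_pos: [622.8, -257.4, 238.7]
contact_force: [-17.8, 4.6, 4.1]
grip_width: 0.4
finger_force: 8.9
```

The force climbed to 18 N with no further motion, so the cam is at its stop. I back off, rise and move clear to check.

```bash
python3 -m handwheel '0.1 0 0 0 0 0 -1;0.22 0 0 0 0 0 -1;0.22 0 0 0 0 0 -1;0.22 0 -0.3 0 0 0 -1;0.22 0 -0.6 0 0 0 -1;0.22 0 -0.9 0 0 0 -1;0.22 0 -0.9 0 0 0 -1' | grep -v rot && python3 -m handwheel '0.4 0.4 0 0 0 0 -1;0.8 0.8 0 0 0 0 -1;1 1 0 0 0 0 -1;1 1 0 0 0 0 -1;1 1 0 0 0 0 -1' | grep -v rot && python3 -m handwheel '0.4 0.4 0 0 0 0 -1;0.8 0.8 0 0 0 0 -1;1 1 0 0 0 0 -1;1 1 0 0 0 0 -1;1 1 0 0 0 0 -1' | grep -v rot
```

```text
time: 22.75
tool_pos: [607.7, -251.9, 336.2]
contact_force: [0.8, -1.0, 0.9]
grip_width: 0.2
finger_force: 0.0
time: 23.17
tool_pos: [544.7, -119.6, 330.2]
contact_force: [1.2, 0.0, 0.5]
grip_width: 0.7
finger_force: 0.0
time: 23.58
tool_pos: [484.6, 7.4, 329.6]
contact_force: [0.1, 0.2, 0.8]
grip_width: 0.0
finger_force: 0.0
```

Run:
```python
from plan import *
for nm in ("top","scene"):
    p=viewer.capture(nm); save(p,nm+"_end.png"); g=cv2.cvtColor(p["frame"],cv2.COLOR_RGB2GRAY)
    for a in (.05,1.4,1.65):
        u=proj(p,np.r_[cam(a,0)[0][:2],270]); x,y=np.round(u).astype(int); w=g[y-6:y+7,x-6:x+7]; print(nm,a,u.round(1),"min",w.min(),"dark centroid",(np.argwhere(w<70).mean(0)[::-1]+[x-6,y-6]).round(1) if (w<70).any() else None)
    for t,z in (("tin_center",62),("door_pin",231),("door_handle",185),("jam_jar",50),("glue_bottle",75),("round_can",45),("tape_measure",19),("nut_driver_mid",15),("stud_finder",240)):
        print(t,[(round(r["score"],2),np.round(r["centre"]).tolist(),atz(p,r["centre"],z)[:2].round().tolist()) for r in viewer.recognise(t,p)][:2])
    print("handle pred",[proj(p,np.r_[door(th,0)[0][:2],185]).round(1) for th in (0,.04,.1)])
    if nm=="top": # outer top edge of door near free end: white/wood step along cabinet normal
        for r in (215,225,235):
            print(r,[int(g[tuple(np.round(proj(p,np.r_[door(0,x-51,r)[0][:2],220])[::-1]).astype(int))]) for x in range(0,60,3)])
```

```text
top 0.05 [369.3 202.7] min 182 dark centroid None
top 1.4 [406.2 189.7] min 20 dark centroid [408.  185.6]
top 1.65 [409.3 182.7] min 20 dark centroid [408.5 184.2]
tin_center [(0.89, [289.0, 288.0], [378.0, 32.0]), (0.79, [321.0, 140.0], [807.0, -63.0])]
door_pin [(0.8, [346.0, 192.0], [623.0, -107.0])]
door_handle [(0.56, [350.0, 188.0], [642.0, -125.0])]
jam_jar [(0.92, [166.0, 182.0], [680.0, 389.0])]
glue_bottle [(0.57, [268.0, 145.0], [787.0, 93.0])]
round_can [(0.95, [160.0, 306.0], [326.0, 399.0])]
tape_measure [(0.88, [238.0, 176.0], [707.0, 180.0])]
nut_driver_mid [(0.83, [230.0, 157.0], [766.0, 206.0]), (0.24, [168.0, 183.0], [686.0, 390.0])]
stud_finder [(0.76, [369.0, 240.0], [498.0, -163.0])]
handle pred [array([334.6, 192.3]), array([332.5, 192.4]), array([329.4, 192.5])]
215 [134, 138, 137, 147, 146, 137, 120, 113, 125, 134, 135, 136, 137, 138, 139, 137, 137, 137, 136, 136]
225 [169, 167, 173, 167, 162, 146, 127, 129, 135, 137, 138, 137, 137, 137, 138, 138, 138, 137, 137, 135]
235 [171, 177, 181, 182, 165, 145, 135, 137, 137, 137, 137, 135, 135, 134, 135, 134, 132, 13
[... 158 characters left out ...]
rk centroid [156.6 153.5]
tin_center [(0.75, [328.0, 247.0], [554.0, 238.0]), (0.73, [298.0, 193.0], [411.0, 64.0])]
door_pin [(0.65, [214.0, 202.0], [681.0, -46.0])]
door_handle [(0.61, [210.0, 200.0], [651.0, -88.0])]
jam_jar [(0.85, [357.0, 311.0], [689.0, 389.0])]
glue_bottle [(0.81, [241.0, 291.0], [798.0, 103.0])]
round_can [(0.93, [400.0, 222.0], [351.0, 390.0]), (0.42, [202.0, 187.0], [533.0, -237.0])]
tape_measure [(0.63, [290.0, 286.0], [699.0, 193.0])]
nut_driver_mid [(0.72, [287.0, 312.0], [768.0, 223.0]), (0.32, [213.0, 202.0], [548.0, -187.0])]
stud_finder [(0.96, [217.0, 147.0], [510.0, -157.0])]
handle pred [array([215.8, 195.2]), array([217.4, 195.9]), array([219.9, 196.9])]
```

The knob sits at about 1.6 rad. The door's outer edge lies some 15–16 mm in front of the cabinet, which is its own thickness, so it is shut. The other things read where they were, to within the networks' error, and the arm is clear, so I hand in.

```bash
python3 -c "
from plant import bot
print(bot.close_job())"
```

```text
the job is handed in; nothing more can be done
None
```

The job is handed in, with no verdict shown: by my last camera readings the tin stands upright in the middle of the mat, the door is drawn shut, the cam is at about 1.6 rad, and none of the other things I could check had moved; the two inside the cabinet were out of sight.

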